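# Find the rattling tin of milling balls

## Robot

A 6-joint arm with a two-finger parallel gripper is mounted at the origin on a cart in front of the work surface, level with it; the furniture and walls round the work are solid. World frame = base frame: x ahead of the robot, y to its left, z up, the work surface at z = 0. Lengths are in m, angles in rad, forces in N, time in s.
With the tool pointing down it reaches from about 0.3 to 0.875 m from the base axis. Payload 6.4 kg.
Tool frame: the origin (TCP) lies midway between the tips of the shut fingers; the grasp point (between the pads) lies 19 mm behind it (robot.grasp_offset is the distance from the TCP to the grasp point, in m); z points along the fingers, y is the line along which they close (so a half turn about z gives the same grasp; the last joint's range is limited). The gripper opens to 85 mm and grips with 20 to 120 N. Pads are 22 mm wide; open, the fingers measure 114 mm over their backs; the gripper's body (76 mm by 85 mm) begins 54 mm behind the grasp point. The pads swing forward as they close: fully open they stand 13 mm farther back than shut.
Start: joints at [-1.544, 0.181, 1.607, -0, 1.354, -0.206], TCP at [0.133, -0.559, 0.231] pointing down, gripper open.
Joint ranges: [-2.99, 2.99], [-0.89, 2.07], [0.3, 2.58], [-1.14, 4.28], [0, 2.63], [-3.12, 3.12]. Speed limits (rad/s): [2.57, 2.57, 3.01, 3.14, 3.14, 3.14].

## Interface

Orientations are given as [roll, pitch, yaw] about the fixed x, y, z axes, in that order (R = Rz(yaw) Ry(pitch) Rx(roll)).
In Python, from bench import robot, vision, workorder gives the robot as it stands.
- The arm moves only by the shell command python3 -m crank 'ROWS'. ROWS is a JSON object whose one key "commands" holds a list that holds one entry, the list of rows, each a list of 5 numbers: the finger opening in m, from 0 to 0.0854, then the shift along the world's x, y, z in m, then the turn about the world's z in degrees. In form: {"commands": [[[fingers, dx, dy, dz, twist], ...]]}. A call has 1 to 10 rows; each row shifts and turns the commanded pose from where the row before left it; what a row does not reach is not made up. A row lasts 1/12 s, in which the tool goes at most 41.7 mm and 7.16 degrees, less where a joint would pass 70% of its speed; a pose out of reach is approached as far as the arm can. A call is refused whole if a number of a shift passes 0.0417 or a number of a turn 7.16, either way. A call with a gripper value outside its range is refused whole. The fingers move at their own pace and stop on an object; the grip force is fixed at half the most. Time passes only in rows, so rows that do not move let the fingers close. It gives the time, the measured TCP pose, the force, the opening and the grip force at its end, in the units of the state.
- robot.read_state(): the state, without advancing time (a new reading comes with each control period).
- vision.read_camera(name): name is "side" or "top" or "wrist"; returns a dict with "color" (480x640x3 uint8, red, green, blue), "K" (3x3 intrinsics, pixels), "eye" and "orientation" of the camera in the world. Camera axes: x right, y up, looking along -z (the intrinsics and any distortion apply to the point x, -y, -z); pixel columns grow to the right and rows downward; lengths in m; the calibration is good to about 2 mm. A picture is of the moment at which its call begins. There is no depth.
- workorder.job_done(): hands the job in; it is judged then, once.
The state is a dict: "clock": time; "joints": joint angles; "dq": joint speeds; "joint_efforts": joint torques, N m; "tool_pos": TCP position; "tool_rot": TCP orientation; "ft_force": force on the tool from outside, world axes, zero at the start; "wrist_torque": the same for the moment, N m; "finger_gap": opening from 0.0 (shut) to 1.0 (fully open); "grip_force": force on a finger pad.
Only numpy, scipy, OpenCV 4.12 (cv2) and the standard library are available. Lean on these libraries where they do the work, as an engineer would, in place of code of your own. Each camera call takes 0.05 s, during which the arm holds its last target. There are 200 camera calls.

## Task

One of the three sealed metal tins has a single milling ball loose inside; the other two are packed tight. Going from left to right as the robot sees them, lift each tin well clear of the table and shake it briskly lengthwise to and fro a few times, putting each back upright where it stood before taking the next. Then hold the one that rattles out over the teal bowl, upright and still, a hand's breadth above the rim, and finish while still holding it there, with the other two tins standing in their places and nothing else disturbed (the tin on the right need not be put back first if it is the one that rattles).

Things in the scene. Friction and masses are not known exactly. Their poses are not given: they have to be found in the camera images.
- tin_left: Leftmost (largest y) of three alike plain metal tins, 130 (x) x 54 x 56 mm high, lid sealed, 0.4 kg. Origin: centre of underside, z up. A loose 36 mm ball (0.2 kg) runs along the 120 mm cavity; when a brisk lengthwise stroke stops it knocks against an end and stays there: a moment of about 0.08 N m on the hand, changing sign with each stroke. A packed tin settles balanced in 0.25 s.
- tin_middle: Middle one of three alike plain metal tins, 130 (x) x 54 x 56 mm high, lid sealed, 0.4 kg. Origin: centre of underside, z up. A loose 36 mm ball (0.2 kg) runs along the 120 mm cavity; when a brisk lengthwise stroke stops it knocks against an end and stays there: a moment of about 0.08 N m on the hand, changing sign with each stroke. A packed tin settles balanced in 0.25 s.
- tin_right: Rightmost (smallest y) of three alike plain metal tins, 130 (x) x 54 x 56 mm high, lid sealed, 0.4 kg. Origin: centre of underside, z up. A loose 36 mm ball (0.2 kg) runs along the 120 mm cavity; when a brisk lengthwise stroke stops it knocks against an end and stays there: a moment of about 0.08 N m on the hand, changing sign with each stroke. A packed tin settles balanced in 0.25 s.
- bowl: Empty round teal bowl beyond the tins, 144 mm across the rim and 54 mm high, standing loose on the table. Origin: centre of its underside, z up.
- masking_tape: Roll of masking tape lying flat at the left, 102 mm across, 24 mm high; a bystander. Origin: centre of its underside.
- wood_rib: Flat oval wooden potter's rib lying at the right, 64 x 110 x 8 mm; a bystander. Origin: centre of its underside.
- test_tile: Small glazed test tile lying between the bowl and the rib, 40 x 62 x 10 mm; a bystander. Origin: centre of its underside.
Mind the look-alikes: they are no part of the job. Of the things that look like the bowl, take the one that is farthest from the robot's base at the start.

How it is judged:
On the way, in this order (a step that is already met when the one before it is completed fails the run):
1. the left tin is held at least 4 cm up (slower than 6 cm/s) (height (world z) of tin_left above 0.04 m and linear speed of tin_left below 0.06 m/s).
2. the left tin, still up, is shaken: a stroke faster than 15 cm/s (height (world z) of tin_left above 0.04 m and linear speed of tin_left above 0.15 m/s).
3. the left tin, still up, stops or turns back (slower than 6 cm/s) (all of step 1).
4. the middle tin is held at least 4 cm up (slower than 6 cm/s) (height (world z) of tin_middle above 0.04 m and linear speed of tin_middle below 0.06 m/s).
5. the middle tin, still up, is shaken: a stroke faster than 15 cm/s (height (world z) of tin_middle above 0.04 m and linear speed of tin_middle above 0.15 m/s).
6. the middle tin, still up, stops or turns back (slower than 6 cm/s) (all of step 4).
7. the right tin is held at least 4 cm up (slower than 6 cm/s) (height (world z) of tin_right above 0.04 m and linear speed of tin_right below 0.06 m/s).
8. the right tin, still up, is shaken: a stroke faster than 15 cm/s (height (world z) of tin_right above 0.04 m and linear speed of tin_right above 0.15 m/s).
9. the right tin, still up, stops or turns back (slower than 6 cm/s) (all of step 7).
At the end, for the whole second after the job is handed in: The rattling tin is held in the fingers within 5 cm sideways of the bowl's centre, underside 8.5 to 29 cm above the table, upright within 0.2 rad, still; the other two stand upright within 4 cm of where they began, not touched; the bowl is within 3 cm of its place (((distance between milling_ball_center and tin_left below 0.08 m and contact force between the fingers and tin_left above 2 N and horizontal distance between tin_left and bowl below 0.05 m and height (world z) of tin_left between 0.085 and 0.29 m and angle between tin_left's own z axis and vertical below 0.2 rad and linear speed of tin_left below 0.03 m/s and distance of each of tin_middle, tin_right from where it was at the start of the episode below 0.04 m and height (world z) of each of tin_middle, tin_right below 0.008 m and angle between each of tin_middle, tin_right's own z axis and vertical below 0.1 rad and linear speed of each of tin_middle, tin_right below 0.02 m/s and contact force between each of the arm, the fingers and tin_middle below 0.2 N and contact force between each of the arm, the fingers and tin_right below 0.2 N) or (distance between milling_ball_center and tin_middle below 0.08 m and contact force between the fingers and tin_middle above 2 N and horizontal distance between tin_middle and bowl below 0.05 m and height (world z) of tin_middle between 0.085 and 0.29 m and angle between tin_middle's own z axis and vertical below 0.2 rad and linear speed of tin_middle below 0.03 m/s and distance of each of tin_left, tin_right from where it was at the start of the episode below 0.04 m and height (world z) of each of tin_left, tin_right below 0.008 m and angle between each of tin_left, tin_right's own z axis and vertical below 0.1 rad and linear speed of each of tin_left, tin_right below 0.02 m/s and contact force between each of the arm, the fingers and tin_left below 0.2 N and contact force between each of the arm, the fingers and tin_right below 0.2 N) or (distance between milling_ball_center and tin_right below 0.08 m and contact force between the fingers and tin_right above 2 N and horizontal distance between tin_right and bowl below 0.05 m and height (world z) of tin_right between 0.085 and 0.29 m and angle between tin_right's own z axis and vertical below 0.2 rad and linear speed of tin_right below 0.03 m/s and distance of each of tin_left, tin_middle from where it was at the start of the episode below 0.04 m and height (world z) of each of tin_left, tin_middle below 0.008 m and angle between each of tin_left, tin_middle's own z axis and vertical below 0.1 rad and linear speed of each of tin_left, tin_middle below 0.02 m/s and contact force between each of the arm, the fingers and tin_left below 0.2 N and contact force between each of the arm, the fingers and tin_middle below 0.2 N)) and distance of bowl from where it was at the start of the episode below 0.03 m); the arm keeps its last pose, push and grip.
It fails at once if the bowl, tape roll, rib or tile is moved by more than 3 cm (distance of any of bowl, masking_tape, wood_rib, test_tile from where it was at the start of the episode above 0.03 m).
It fails at once if a tin is toppled (tilted more than 1.3 rad) (angle between any of tin_left, tin_middle, tin_right's own z axis and vertical above 1.3 rad).
It also fails if it takes over 72 s, if anything falls off the work surface, if the arm or the gripper's body presses on something with over 40 N, if the wrist force passes 120 N, or if a joint passes its speed limit or range.

## Working session

There is one attempt and no reset: what is moved stays moved. The work goes in short steps, Python scripts to look and compute and a shell command to move; the robot and the scene stay as the last step left them, time stands still between calls to the robot, and variables do not carry over. Pictures are saved under pics/ and viewed, at most 10 in all, crops included, and the job is handed in when it is done.

```bash
mkdir -p pics; ls; python3 - <<'E'
from bench import robot, vision
import cv2, json
s=robot.read_state(); print({k:s[k] for k in s})
for n in ["top","side"]:
    c=vision.read_camera(n); cv2.imwrite(f"pics/{n}0.png",c["color"][:,:,::-1]); print(n,c["K"],c["eye"],c["orientation"],[k for k in c])
E
```

```text
pics
{'clock': 0.0, 'joints': array([-1.54430555e+00,  1.81578009e-01,  1.60804026e+00, -1.45529939e-05,
        1.35381648e+00, -2.06304963e-01]), 'dq': array([-0.00044405, -0.00074368, -0.00133148, -0.00137568,  0.00085287,
        0.00046163]), 'joint_efforts': array([ 3.68288547e-04, -4.44869792e+01, -3.51337767e+01, -3.10582664e-04,
        8.97715014e-03, -1.78892549e-06]), 'tool_pos': array([ 0.13264589, -0.55889698,  0.2303478 ]), 'tool_rot': array([-3.13978670e+00, -3.63439992e-04,  2.32798562e-01]), 'ft_force': array([-0.50759704,  1.02572554, -0.42040081]), 'wrist_torque': array([ 0.00107446, -0.02503118,  0.0192233 ]), 'grip_force': 0.0, 'finger_gap': 0.9972916178077458}
top [[528.19404315   0.         320.55652731]
 [  0.         528.19404315 234.71151251]
 [  0.           0.           1.        ]] [0.42482701 0.0497725  1.24535485] [ 0.11333424 -0.00240415 -1.60113899] ['color', 'K', 'eye', 'orientation']
side [[472.72418662   0.         319.80313122]
 [  0.         472.72418662 242.91201872]
 [  0.           0.           1.        ]] [0.15755713 0.93207914 0.58032708] [ 1.04777736 -0.0130453  -2.70810944] ['color', 'K', 'eye', 'orientation']
```

View pics/top0.png

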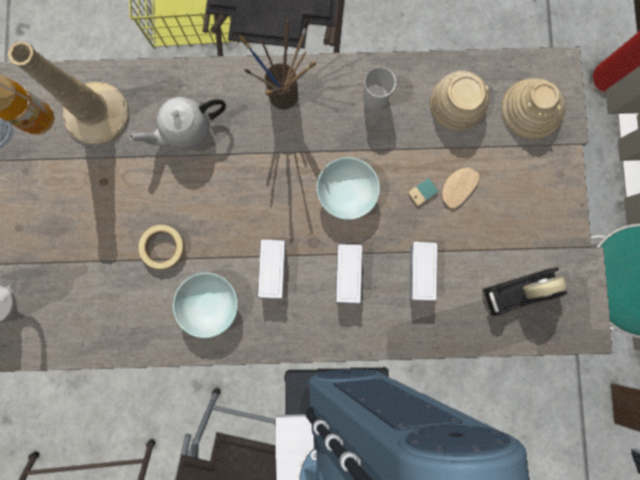

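View pics/side0.png

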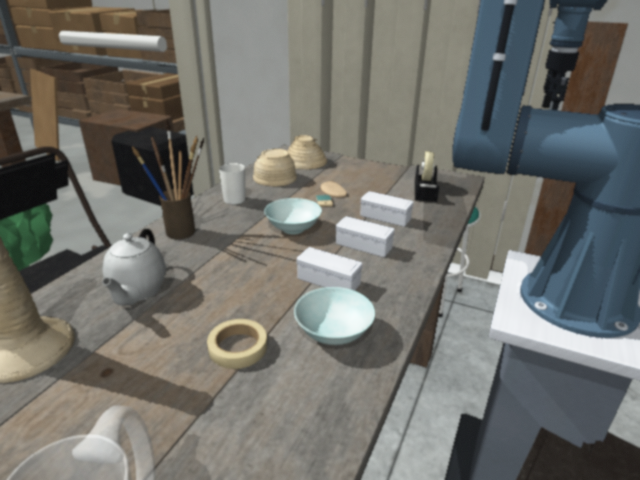

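Top view: the tins are at (272,269), (349,273) and (424,271). There are two teal bowls, A at (348,188) and B at (205,305). A lies beyond the tins and looks farther from the base, so I will measure both and confirm A in a crop.

```bash
cat > h.py <<'E'
import numpy as np, cv2
from scipy.spatial.transform import Rotation as R
def ray(c,p):
    d=np.linalg.inv(c["K"])@[p[0],p[1],1]; d=R.from_euler("xyz",c["orientation"]).as_matrix()@(d*[1,-1,-1])
    return np.array(c["eye"]),d/np.linalg.norm(d)
def plane(c,p,z):
    e,d=ray(c,p); return e+d*(z-e[2])/d[2]
def tri(c1,p1,c2,p2):
    (a,u),(b,v)=ray(c1,p1),ray(c2,p2)
    s=np.linalg.lstsq(np.c_[u,-v],b-a,rcond=None)[0]; P,Q=a+u*s[0],b+v*s[1]
    return (P+Q)/2,np.linalg.norm(P-Q)
def blobs(m,amin,amax=1e9):
    cs=cv2.findContours(m.astype(np.uint8),cv2.RETR_EXTERNAL,cv2.CHAIN_APPROX_NONE)[0]
    return [k for k in cs if amin<cv2.contourArea(k)<amax]
E
python3 - <<'E'
from h import *
from bench import vision
C={n:vision.read_camera(n) for n in("top","side")}
def hsv(c): return cv2.cvtColor(c["color"],cv2.COLOR_RGB2HSV).astype(int)
T={}
for n in C:
    h=hsv(C[n]); 
    teal=(h[...,0]>78)&(h[...,0]<100)&(h[...,1]>22)&(h[...,2]>110)
    for k in blobs(teal,800):
        print(n,"teal",np.round(cv2.fitEllipse(k)[0],1),np.round(cv2.fitEllipse(k)[1],1),cv2.boundingRect(k),cv2.contourArea(k))
    for vt in (195,210,222):
        w=(h[...,1]<25)&(h[...,2]>vt)
        roi=np.zeros_like(w); 
        if n=="top": roi[230:310,250:450]=1
        else: roi[185:295,290:420]=1
        for k in blobs(w&roi,300):
            r=cv2.minAreaRect(k); print(n,vt,"tin",np.round(r[0],1),np.round(r[1],1),round(r[2],1),cv2.contourArea(k),cv2.boundingRect(k))
a=C["top"]["color"][150:345,165:445,::-1]; b=C["side"]["color"][185:350,280:430,::-1]
a=cv2.resize(a,None,fx=2.5,fy=2.5,interpolation=2)
b=cv2.resize(b,None,fx=4,fy=4,interpolation=2)[:600,:]
cv2.imwrite("pics/a1.png",a); cv2.imwrite("pics/b1.png",b[:600])
E
```

```text
top teal [205.7 305.2] [56.9 61.3] (173, 274, 64, 61) 1469.5
top teal [623. 271.] [ 37.9 107.7] (601, 226, 39, 95) 2792.5
top teal [338.  185.2] [35.4 57.4] (317, 158, 43, 61) 1071.5
top 195 tin [348.6 273.2] [23.4 57. ] 1.7 1251.5 (337, 245, 25, 58)
top 195 tin [424.5 270.5] [23. 57.] 0.0 1248.0 (413, 242, 24, 58)
top 195 tin [270.9 268.4] [23.2 57.1] 2.9 1246.0 (258, 240, 26, 58)
top 210 tin [348.5 273. ] [56. 23.] 90.0 1216.5 (337, 245, 24, 57)
top 210 tin [424.5 270. ] [56. 23.] 90.0 1213.5 (413, 242, 24, 57)
top 210 tin [270.9 268.3] [22.8 56.4] 3.0 1209.5 (259, 240, 25, 57)
top 222 tin [348.7 273.1] [22.1 55.8] 1.5 1148.5 (337, 245, 24, 57)
top 222 tin [424.5 270. ] [21. 56.] 0.0 1146.0 (414, 242, 22, 57)
top 222 tin [270.8 268.5] [22.2 55.5] 2.2 1145.5 (259, 241, 24, 56)
side teal [334.4 313.9] [51.6 76.3] (295, 287, 80, 57) 2042.0
side 195 tin [328.4 260.8] [62.3 16.8] 17.1 855.0 (297, 248, 64, 28)
side 195 tin [364.4 227.5] [54.8 12.9] 14.0 592.5 (337, 217, 56, 23)
side 195 tin [305.  210.5] [23. 30.] 90.0 446.0 (290, 199, 31, 24)
side 195 tin [386.4 200.3] [49.1 10.5] 12.8 428.0 (362, 192, 50, 18)
side 210 tin [328.8 260.8] [61.  15.8] 17.1 792.0 (298, 248, 63, 28)
side 210 tin [364.6 227.2] [54.5 12. ] 14.7 535.5 (337, 217, 56, 22)
side 210 tin [304.6 210.4] [21.2 31.1] 84.8 436.0 (290, 200, 31, 23)
side 210 tin [386.5 200. ] [48.6  9.7] 13.4 378.0 (362, 192, 50, 18)
side 222 tin [328.3 261. ] [60.6 15. ] 15.9 739.5 (298, 248, 62, 27)
side 222 tin [364.8 227.2] [53.5 11.4] 14.7 495.0 (338, 218, 55, 20)
side 222 tin [303.2 212.3] [19.7 31.6] 56.3 424.5 (290, 200, 31, 23)
side 222 tin [386.4 200. ] [46.9  8.9] 13.0 341.5 (363, 193, 48, 16)
```

```bash
python3 - <<'E'
from h import *
from bench import vision
C={n:vision.read_camera(n) for n in("top","side")}
ct={};cb={}
for n in C:
    h=cv2.cvtColor(C[n]["color"],cv2.COLOR_RGB2HSV).astype(int); rgb=C[n]["color"].astype(int)
    w=(h[...,1]<25)&(h[...,2]>205); roi=np.zeros_like(w)
    if n=="top": roi[230:310,250:450]=1
    else: roi[185:295,324:420]=1; roi[240:295,290:420]=1
    ks=sorted(blobs(w&roi,300),key=lambda k:cv2.boundingRect(k)[0]); ct[n]=ks
    t=(rgb[...,2]>rgb[...,0]+2)&(h[...,2]>90)&(h[...,1]>8); 
    t=cv2.morphologyEx(t.astype(np.uint8),cv2.MORPH_CLOSE,np.ones((5,5)))
    roi=np.zeros_like(w)
    (roi.__setitem__((slice(150,345),slice(165,390)),1) if n=="top" else roi.__setitem__((slice(193,350),slice(255,380)),1))
    for k in blobs(t*roi,500):
        e=cv2.fitEllipse(cv2.convexHull(k)); print(n,"bowl",np.round(e[0],1),np.round(e[1],1),cv2.boundingRect(k)); cb.setdefault(n,[]).append(k)
def cen(k): m=cv2.moments(k); return m["m10"]/m["m00"],m["m01"]/m["m00"]
for a,b in zip(ct["top"],ct["side"]):
    P,g=tri(C["top"],cen(a),C["side"],cen(b)); 
    q=[plane(C["top"],p,P[2])[:2] for p in cv2.boxPoints(cv2.minAreaRect(a))]
    r=cv2.minAreaRect(np.array([plane(C["top"],p[0],P[2])[:2]*1000 for p in a],np.float32))
    print("tin",np.round(P,4),round(g,4),"rect",np.round(r[0],1),np.round(r[1],1),round(r[2],1))
for k in cb["top"]:
    e=cv2.fitEllipse(cv2.convexHull(k))
    print("bowl rim at z=.054",plane(C["top"],e[0],.054), "d",np.linalg.norm(plane(C["top"],e[0],.054)[:2]))
E
```

```text
top bowl [205.  305.1] [64.4 66.1] (173, 272, 65, 66)
top bowl [347.8 188.1] [61.5 62.6] (317, 158, 63, 62)
side bowl [331.7 296. ] [85.  99.3] (294, 259, 82, 86)
side bowl [360.1 240.3] [19.  73.8] (336, 226, 44, 29)
side bowl [297.4 211.1] [39.2 70.2] (263, 195, 68, 39)
tin [0.4873 0.1571 0.051 ] 0.0009 rect [488.3 157.1] [ 51.8 127.3] 86.1
tin [ 0.4718 -0.018   0.0512] 0.0 rect [472.2 -18. ] [ 52.5 127.7] 86.0
tin [ 0.4722 -0.1888  0.0513] 0.0003 rect [ 472.6 -188.5] [ 52.2 127.5] 85.5
bowl rim at z=.054 [0.40981393 0.30575494 0.054     ] d 0.5113057163449483
bowl rim at z=.054 [ 0.6659088 -0.0228667  0.054    ] d 0.666301295193457
```

View pics/a1.png

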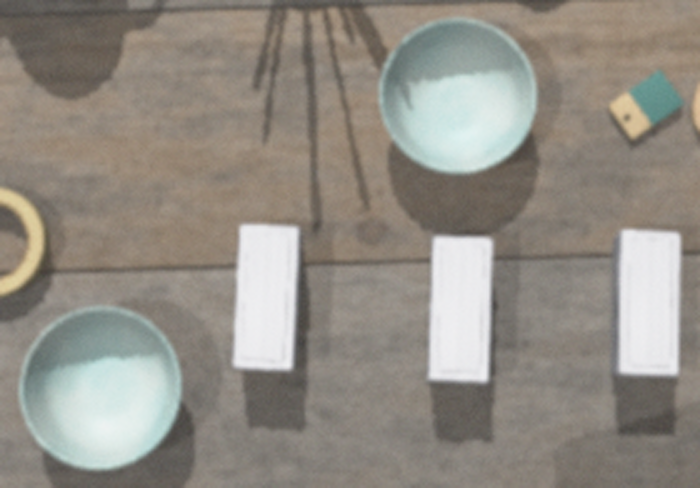

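The crop shows bowl A at original pixel (348,188), beyond the middle tin and 0.67 m from the base. Bowl B at (205,305), left of the tins, is 0.51 m away. Both are teal and round, so A is the one meant because it is farther from the base. Now I move above the left tin.

```bash
python3 -m crank '{"commands": [[[0.0854,0.018,0.036,0,-0.87],[0.0854,0.018,0.036,0,-0.87],[0.0854,0.018,0.036,0,-0.87],[0.0854,0.018,0.036,0,-0.87],[0.0854,0.018,0.036,0,-0.87],[0.0854,0.018,0.036,0,-0.87],[0.0854,0.018,0.036,0,-0.87],[0.0854,0.018,0.036,0,-0.87],[0.0854,0.018,0.036,0,-0.87],[0.0854,0.018,0.036,0,-0.87]]]}'
python3 -m crank '{"commands": [[[0.0854,0.018,0.036,0,-0.87],[0.0854,0.018,0.036,0,-0.87],[0.0854,0.018,0.036,0,-0.87],[0.0854,0.018,0.036,0,-0.87],[0.0854,0.018,0.036,0,-0.87],[0.0854,0.018,0.036,0,-0.87],[0.0854,0.018,0.036,0,-0.87],[0.0854,0.018,0.036,0,-0.87],[0.0854,0.018,0.036,0,-0.87],[0.0854,0,0,0,0]]]}'
python3 - <<'E'
from h import *
from bench import vision,robot
c=vision.read_camera("wrist"); s=robot.read_state()
print(s["tool_pos"],s["tool_rot"],s["joints"],s["wrist_torque"],s["ft_force"],c["eye"],c["orientation"])
cv2.imwrite("pics/w1.png",c["color"][:,:,::-1])
h=cv2.cvtColor(c["color"],cv2.COLOR_RGB2HSV).astype(int)
for k in blobs((h[...,1]<25)&(h[...,2]>205),1500):
    r=cv2.minAreaRect(np.array([plane(c,p[0],.056)[:2]*1000 for p in k],np.float32)); print(cv2.boundingRect(k),np.round(r[0],1),np.round(r[1],1),round(r[2],1))
E
```

```text
clock: 1.13
tool_pos: [0.313, -0.1978, 0.2315]
tool_rot: [3.141, -0.001, 0.079]
ft_force: [1.5, -0.5, 0.4]
finger_gap: 1.0
grip_force: 0.0
clock: 1.97
tool_pos: [0.4763, 0.1301, 0.2312]
tool_rot: [-3.139, -0.001, -0.051]
ft_force: [-0.5, -0.9, 0.7]
finger_gap: 1.003
grip_force: 0.0
[0.47516482 0.12756242 0.23090774] [-3.14110687e+00  5.38347776e-04 -5.04905838e-02] [ 2.01415361e-02 -7.17438388e-03  1.81054377e+00  5.36959837e-04
  1.33872602e+00  1.64130495e+00] [-0.01947058 -0.01565811  0.00937547] [-0.08617645 -0.48890484 -0.14842741] [0.55423341 0.12611358 0.37444088] [-0.31177827  0.00209036 -1.62316261]
(38, 251, 149, 112) [395.1 299.9] [ 80.  135.5] 28.9
(458, 121, 89, 158) [472.2 -16.6] [ 52.1 127.6] 86.2
(246, 111, 69, 160) [488.  157.2] [ 51.7 127.5] 86.0
(449, 0, 145, 34) [605.8 -18.4] [99.1 20.6] 87.0
```

```bash
python3 -m crank '{"commands": [[[0.0854,0.0125,0.0295,0,-1.1],[0.0854,0,0,-0.03,0],[0.0854,0,0,-0.03,0],[0.0854,0,0,-0.03,0],[0.0854,0,0,-0.03,0],[0.0854,0,0,-0.01,0],[0.0854,0,0,0,0]]]}'
python3 - <<'E'
from h import *
from bench import vision,robot
c=vision.read_camera("wrist"); s=robot.read_state()
print(s["tool_pos"],s["tool_rot"])
cv2.imwrite("pics/w2.png",c["color"][:,:,::-1])
E
```

```text
clock: 2.6
tool_pos: [0.4847, 0.1529, 0.0987]
tool_rot: [3.14, 0.006, -0.076]
ft_force: [-0.8, -0.5, 0.8]
finger_gap: 1.001
grip_force: 0.0
[0.48639765 0.15321215 0.10084995] [ 3.14107813e+00  2.43308301e-03 -7.57856435e-02]
```

View pics/w2.png

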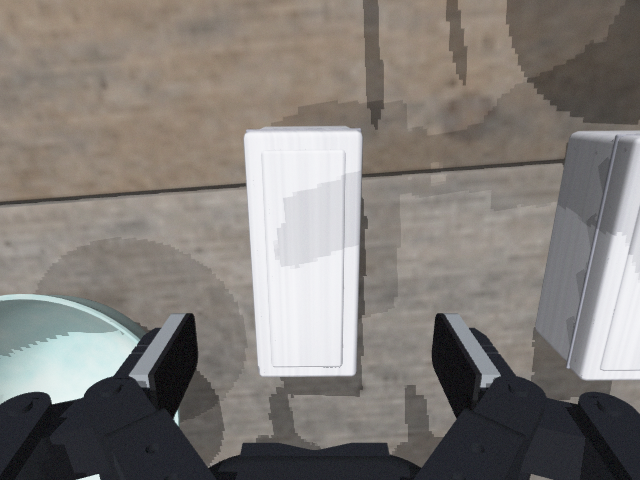

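The tin lies between the open pads: lid at columns 245–360, pads at 195 and 435, so it needs about 4 mm more in +y. Now descend, grip and lift.

```bash
python3 -m crank '{"commands": [[[0.0854,0.0015,0.004,-0.02,0],[0.0854,0,0,-0.025,0],[0.0854,0,0,-0.025,0],[0.0854,0,0,-0.016,0],[0.0854,0,0,0,0],[0.0854,0,0,0,0]]]}'
python3 -m crank '{"commands": [[[0,0,0,0,0],[0,0,0,0,0],[0,0,0,0,0],[0,0,0,0,0],[0,0,0,0,0],[0,0,0,0,0],[0,0,0,0,0],[0,0,0,0,0]]]}'
```

```text
clock: 3.15
tool_pos: [0.4898, 0.1578, 0.0167]
tool_rot: [-3.141, -0.001, -0.075]
ft_force: [0.1, 0.3, 1.1]
finger_gap: 0.997
grip_force: 0.0
clock: 3.82
tool_pos: [0.4905, 0.158, 0.0174]
tool_rot: [-3.142, -0.004, -0.074]
ft_force: [-1.3, -0.7, 7.6]
finger_gap: 0.623
grip_force: 64.4
```

```bash
cat > w.py <<'E'
from bench import robot
s=robot.read_state(); print("T",s["wrist_torque"].round(3),"F",s["ft_force"].round(1),s["tool_pos"].round(4),s["tool_rot"].round(3),"grip",round(s["grip_force"],1))
E
python3 -m crank '{"commands": [[[0,0,0,0.015,0],[0,0,0,0.03,0],[0,0,0,0.03,0],[0,0,0,0.025,0],[0,0,0,0.015,0],[0,0,0,0,0],[0,0,0,0,0],[0,0,0,0,0],[0,0,0,0,0]]]}'; python3 w.py
python3 -m crank '{"commands": [[[0,0.04,0,0,0],[0,0.04,0,0,0],[0,0,0,0,0],[0,0,0,0,0],[0,0,0,0,0],[0,0,0,0,0]]]}' ; python3 w.py
python3 -m crank '{"commands": [[[0,-0.04,0,0,0],[0,-0.04,0,0,0],[0,0,0,0,0],[0,0,0,0,0],[0,0,0,0,0],[0,0,0,0,0]]]}' ; python3 w.py
python3 -m crank '{"commands": [[[0,0.04,0,0,0],[0,0.04,0,0,0],[0,0,0,0,0],[0,0,0,0,0],[0,0,0,0,0],[0,0,0,0,0]]]}' ; python3 w.py
python3 -m crank '{"commands": [[[0,-0.04,0,0,0],[0,-0.04,0,0,0],[0,0,0,0,0],[0,0,0,0,0],[0,0,0,0,0],[0,0,0,0,0]]]}' ; python3 w.py
```

```text
clock: 4.57
tool_pos: [0.4872, 0.1579, 0.1285]
tool_rot: [3.141, 0.003, -0.075]
ft_force: [0.4, 0.3, -3.4]
finger_gap: 0.621
grip_force: 64.9
T [ 0.023  0.019 -0.031] F [ 0.4  0.3 -3.4] [0.4872 0.1579 0.1285] [ 3.141e+00  3.000e-03 -7.500e-02] grip 64.9
clock: 5.07
tool_pos: [0.567, 0.158, 0.129]
tool_rot: [3.141, 0.003, -0.075]
ft_force: [0.7, 0.9, -3.8]
finger_gap: 0.629
grip_force: 66.0
T [0.002 0.065 0.035] F [ 0.7  0.9 -3.8] [0.567 0.158 0.129] [ 3.141e+00  3.000e-03 -7.500e-02] grip 66.0
clock: 5.57
tool_pos: [0.4898, 0.1581, 0.1314]
tool_rot: [-3.141, -0.003, -0.075]
ft_force: [0.5, 0.3, -3.4]
finger_gap: 0.626
grip_force: 66.3
T [-0.002 -0.066  0.022] F [ 0.5  0.3 -3.4] [0.4898 0.1581 0.1314] [-3.141e+00 -3.000e-03 -7.500e-02] grip 66.3
clock: 6.07
tool_pos: [0.5682, 0.158, 0.1301]
tool_rot: [3.142, 0.001, -0.075]
ft_force: [-0.2, 0.0, -4.1]
finger_gap: 0.623
grip_force: 66.4
T [-0.047 -0.012 -0.047] F [-0.2  0.  -4.1] [0.5682 0.158  0.1301] [ 3.142e+00  1.000e-03 -7.500e-02] grip 66.4
clock: 6.57
tool_pos: [0.49, 0.1581, 0.1316]
tool_rot: [-3.141, -0.003, -0.075]
ft_force: [-0.0, -0.2, -2.3]
finger_gap: 0.627
grip_force: 66.7
T [-0.006 -0.025 -0.038] F [-0.  -0.2 -2.3] [0.49   0.1581 0.1316] [-3.141e+00 -3.000e-03 -7.500e-02] grip 66.7
```

Single readings are too noisy to decide, so I will average several at rest after each stroke.

```bash
cat > avg.py <<'E'
# average wrist readings at rest (camera calls only serve to let 0.05 s pass)
from bench import robot,vision
import numpy as np
T=[];F=[]
for i in range(6):
    vision.read_camera("top"); s=robot.read_state(); T.append(s["wrist_torque"]); F.append(s["ft_force"])
T=np.array(T); print("T",T.mean(0).round(3),"Ty",T[:,1].round(3),"F",np.mean(F,0).round(2),s["tool_pos"].round(4),"grip",round(s["grip_force"],1),"clk",round(s["clock"],2))
E
python3 avg.py
python3 -m crank '{"commands": [[[0,0.04,0,0,0],[0,0.04,0,0,0],[0,0,0,0,0],[0,0,0,0,0],[0,0,0,0,0],[0,0,0,0,0]]]}' >/dev/null; python3 avg.py
python3 -m crank '{"commands": [[[0,-0.04,0,0,0],[0,-0.04,0,0,0],[0,0,0,0,0],[0,0,0,0,0],[0,0,0,0,0],[0,0,0,0,0]]]}' >/dev/null; python3 avg.py
```

```text
T [-0.023 -0.034  0.018] Ty [ 0.037 -0.108 -0.084  0.048 -0.029 -0.068] F [ 0.36 -0.07 -4.36] [0.4891 0.1579 0.1303] grip 66.7 clk 6.87
T [-0.007  0.001 -0.028] Ty [-0.054 -0.056  0.101  0.004 -0.023  0.033] F [ 0.2   0.25 -3.98] [0.5684 0.1581 0.1307] grip 66.8 clk 7.67
T [0.018 0.005 0.013] Ty [-0.033  0.074  0.006 -0.09   0.085 -0.012] F [ 0.39  0.35 -4.04] [0.4892 0.1579 0.1303] grip 66.9 clk 8.47
```

Means over six readings stay near zero (−0.03, 0.00, 0.00 N m) with no sign change, and the weight is about 4.0 N. The left tin is packed, so I put it back.

```bash
python3 -m crank '{"commands": [[[0,0,0,-0.03,0],[0,0,0,-0.03,0],[0,0,0,-0.025,0],[0,0,0,-0.015,0],[0,0,0,-0.01,0],[0,0,0,-0.005,0],[0,0,0,0,0],[0,0,0,0,0]]]}'
python3 -m crank '{"commands": [[[0.0854,0,0,0,0],[0.0854,0,0,0,0],[0.0854,0,0,0,0],[0.0854,0,0,0,0],[0.0854,0,0,0,0],[0.0854,0,0,0,0],[0.0854,0,0,0,0],[0.0854,0,0,0,0]]]}'
```

```text
clock: 9.13
tool_pos: [0.4879, 0.158, 0.0171]
tool_rot: [3.141, 0.003, -0.074]
ft_force: [-13.2, -3.5, 18.9]
finger_gap: 0.622
grip_force: 70.7
clock: 9.8
tool_pos: [0.4887, 0.158, 0.0152]
tool_rot: [-3.142, 0.0, -0.075]
ft_force: [-0.4, -0.1, 0.1]
finger_gap: 0.998
grip_force: 0.0
```

```bash
python3 -m crank '{"commands": [[[0.0854,0,0,0.03,0],[0.0854,0,0,0.04,0],[0.0854,0,0,0.04,0],[0.0854,0,0,0.04,0],[0.0854,-0.0033,-0.035,0,0],[0.0854,-0.0033,-0.035,0,0],[0.0854,-0.0033,-0.035,0,0],[0.0854,-0.0033,-0.035,0,0],[0.0854,-0.0033,-0.035,0,0],[0.0854,0,0,0,0]]]}'
cat > look.py <<'E'
from h import *
from bench import vision,robot
c=vision.read_camera("wrist"); s=robot.read_state()
print(s["tool_pos"].round(4),s["tool_rot"].round(3))
for n,c in (("wrist",c),("top",vision.read_camera("top"))):
    h=cv2.cvtColor(c["color"],cv2.COLOR_RGB2HSV).astype(int)
    for k in blobs((h[...,1]<25)&(h[...,2]>205),700):
        r=cv2.minAreaRect(np.array([plane(c,p[0],.056)[:2]*1000 for p in k],np.float32))
        if 45<min(r[1])<60: print(n,cv2.boundingRect(k),np.round(r[0],1),np.round(r[1],1),round(r[2],1))
E
python3 look.py
```

```text
clock: 10.63
tool_pos: [0.472, -0.0221, 0.1656]
tool_rot: [3.139, -0.001, -0.08]
ft_force: [0.2, -0.2, -0.0]
finger_gap: 1.003
grip_force: 0.0
[ 0.4721 -0.0198  0.1654] [ 3.141 -0.    -0.08 ]
wrist (262, 131, 86, 189) [472.8 -16.7] [ 51.6 127.1] 86.0
wrist (0, 131, 92, 190) [486.7 157.8] [ 51.  127.2] 85.6
wrist (516, 106, 116, 196) [ 473.  -185.5] [ 51.6 127.2] 86.2
top (386, 414, 31, 66) [  92.8 -117.6] [137.2  59.8] 0.6
top (413, 243, 23, 56) [ 472.1 -187.4] [ 49.5 124.1] 86.9
top (258, 241, 26, 57) [485.9 157.7] [ 51.8 127.1] 86.1
```

The left tin is within 2 mm of its start. Middle tin next.

```bash
python3 -m crank '{"commands": [[[0.0854,0.0005,0,-0.03,0],[0.0854,0,0,-0.03,0],[0.0854,0,0,-0.03,0],[0.0854,0,0,-0.03,0],[0.0854,0,0,-0.02,0],[0.0854,0,0,-0.01,0],[0.0854,0,0,0,0],[0.0854,0,0,0,0]]]}'
python3 -m crank '{"commands": [[[0,0,0,0,0],[0,0,0,0,0],[0,0,0,0,0],[0,0,0,0,0],[0,0,0,0,0],[0,0,0,0,0],[0,0,0,0,0],[0,0,0,0,0]]]}'
python3 -m crank '{"commands": [[[0,0,0,0.015,0],[0,0,0,0.03,0],[0,0,0,0.03,0],[0,0,0,0.025,0],[0,0,0,0.015,0],[0,0,0,0,0],[0,0,0,0,0],[0,0,0,0,0],[0,0,0,0,0]]]}'; python3 avg.py
```

```text
clock: 11.4
tool_pos: [0.4728, -0.0162, 0.0155]
tool_rot: [-3.141, 0.0, -0.074]
ft_force: [0.1, 0.4, 1.1]
finger_gap: 1.003
grip_force: 0.0
clock: 12.07
tool_pos: [0.4741, -0.0174, 0.017]
tool_rot: [3.141, -0.003, -0.075]
ft_force: [-1.2, 1.2, 6.8]
finger_gap: 0.625
grip_force: 63.8
clock: 12.82
tool_pos: [0.4713, -0.0166, 0.1286]
tool_rot: [-3.141, 0.003, -0.075]
ft_force: [-0.6, -0.4, -4.0]
finger_gap: 0.626
grip_force: 64.9
T [-0.011 -0.002 -0.014] Ty [-0.008 -0.064  0.038 -0.08   0.058  0.04 ] F [-0.14 -0.01 -3.59] [ 0.4724 -0.0169  0.1297] grip 64.9 clk 13.12
```

```bash
sed -i 's/range(6)/range(8)/' avg.py
python3 -m crank '{"commands": [[[0,0.04,0,0,0],[0,0.04,0,0,0],[0,0,0,0,0],[0,0,0,0,0],[0,0,0,0,0],[0,0,0,0,0]]]}' >/dev/null; python3 avg.py
python3 -m crank '{"commands": [[[0,-0.04,0,0,0],[0,-0.04,0,0,0],[0,0,0,0,0],[0,0,0,0,0],[0,0,0,0,0],[0,0,0,0,0]]]}' >/dev/null; python3 avg.py
python3 -m crank '{"commands": [[[0,0.04,0,0,0],[0,0.04,0,0,0],[0,0,0,0,0],[0,0,0,0,0],[0,0,0,0,0],[0,0,0,0,0]]]}' >/dev/null; python3 avg.py
python3 -m crank '{"commands": [[[0,-0.04,0,0,0],[0,-0.04,0,0,0],[0,0,0,0,0],[0,0,0,0,0],[0,0,0,0,0],[0,0,0,0,0]]]}' >/dev/null; python3 avg.py
```

```text
T [ 0.013  0.011 -0.003] Ty [ 0.011  0.034  0.035 -0.022  0.027 -0.096  0.066  0.031] F [-0.03  0.11 -3.94] [ 0.5526 -0.017   0.1306] grip 65.8 clk 14.02
T [-0.005  0.    -0.001] Ty [ 0.01  -0.102  0.075 -0.047  0.087 -0.014 -0.039  0.034] F [ 0.05 -0.23 -3.78] [ 0.4729 -0.017   0.1302] grip 66.2 clk 14.92
T [0.003 0.002 0.007] Ty [-0.044 -0.021  0.083 -0.084  0.052 -0.051  0.063  0.016] F [ 0.16 -0.11 -3.61] [ 0.5526 -0.0171  0.1306] grip 66.3 clk 15.82
T [-0.003 -0.008 -0.021] Ty [ 0.062 -0.071  0.036 -0.083  0.02   0.004 -0.032  0.001] F [-0.04 -0.33 -3.76] [ 0.4728 -0.017   0.1302] grip 66.9 clk 16.72
```

Middle tin: about 0 N m after every stroke, so packed. Put it back and go over the right one.

```bash
python3 -m crank '{"commands": [[[0,0,0,-0.03,0],[0,0,0,-0.03,0],[0,0,0,-0.025,0],[0,0,0,-0.015,0],[0,0,0,-0.01,0],[0,0,0,-0.004,0],[0,0,0,0,0],[0,0,0,0,0]]]}'
python3 -m crank '{"commands": [[[0.0854,0,0,0,0],[0.0854,0,0,0,0],[0.0854,0,0,0,0],[0.0854,0,0,0,0],[0.0854,0,0,0,0],[0.0854,0,0,0,0],[0.0854,0,0,0,0],[0.0854,0,0,0,0]]]}'
python3 -m crank '{"commands": [[[0.0854,0,0,0.03,0],[0.0854,0,0,0.04,0],[0.0854,0,0,0.04,0],[0.0854,0,0,0.04,0],[0.0854,0,-0.034,0,0],[0.0854,0,-0.034,0,0],[0.0854,0,-0.034,0,0],[0.0854,0,-0.034,0,0],[0.0854,0,-0.034,0,0],[0.0854,0,0,0,0]]]}'
python3 look.py; python3 w.py
```

```text
clock: 17.38
tool_pos: [0.4736, -0.0172, 0.0171]
tool_rot: [3.141, -0.002, -0.075]
ft_force: [0.5, 0.6, -2.1]
finger_gap: 0.623
grip_force: 67.3
clock: 18.05
tool_pos: [0.4727, -0.017, 0.0163]
tool_rot: [-3.142, 0.0, -0.075]
ft_force: [0.6, 0.4, 0.8]
finger_gap: 0.999
grip_force: 0.0
clock: 18.88
tool_pos: [0.4728, -0.1926, 0.1668]
tool_rot: [3.139, -0.002, -0.079]
ft_force: [0.2, -0.6, 0.7]
finger_gap: 0.998
grip_force: 0.0
[ 0.4725 -0.1899  0.1664] [ 3.141 -0.    -0.079]
wrist (0, 155, 104, 183) [472.9 -17.3] [ 51.2 127.1] 85.5
wrist (262, 131, 85, 189) [ 473.3 -187.1] [ 51.6 127.3] 86.1
top (336, 245, 25, 57) [471.8 -17. ] [ 52.4 127.3] 85.9
top (258, 241, 26, 58) [485.6 157.8] [ 52.1 127.7] 85.9
T [ 0.002 -0.001 -0.   ] F [ 0.3  0.2 -0.6] [ 0.4724 -0.1881  0.1661] [-3.141  0.    -0.078] grip 0.0
```

```bash
python3 -m crank '{"commands": [[[0.0854,0.0005,0,-0.03,0],[0.0854,0,0,-0.03,0],[0.0854,0,0,-0.03,0],[0.0854,0,0,-0.03,0],[0.0854,0,0,-0.02,0],[0.0854,0,0,-0.011,0],[0.0854,0,0,0,0],[0.0854,0,0,0,0]]]}'
python3 -m crank '{"commands": [[[0,0,0,0,0],[0,0,0,0,0],[0,0,0,0,0],[0,0,0,0,0],[0,0,0,0,0],[0,0,0,0,0],[0,0,0,0,0],[0,0,0,0,0]]]}'
python3 -m crank '{"commands": [[[0,0,0,0.015,0],[0,0,0,0.03,0],[0,0,0,0.03,0],[0,0,0,0.025,0],[0,0,0,0.015,0],[0,0,0,0,0],[0,0,0,0,0],[0,0,0,0,0],[0,0,0,0,0]]]}'; python3 avg.py
python3 -m crank '{"commands": [[[0,0.04,0,0,0],[0,0.04,0,0,0],[0,0,0,0,0],[0,0,0,0,0],[0,0,0,0,0],[0,0,0,0,0]]]}' >/dev/null; python3 avg.py
python3 -m crank '{"commands": [[[0,-0.04,0,0,0],[0,-0.04,0,0,0],[0,0,0,0,0],[0,0,0,0,0],[0,0,0,0,0],[0,0,0,0,0]]]}' >/dev/null; python3 avg.py
python3 -m crank '{"commands": [[[0,0.04,0,0,0],[0,0.04,0,0,0],[0,0,0,0,0],[0,0,0,0,0],[0,0,0,0,0],[0,0,0,0,0]]]}' >/dev/null; python3 avg.py
python3 -m crank '{"commands": [[[0,-0.04,0,0,0],[0,-0.04,0,0,0],[0,0,0,0,0],[0,0,0,0,0],[0,0,0,0,0],[0,0,0,0,0]]]}' >/dev/null; python3 avg.py
```

```text
clock: 19.65
tool_pos: [0.4733, -0.1862, 0.0155]
tool_rot: [-3.141, 0.001, -0.074]
ft_force: [0.6, 0.4, 0.1]
finger_gap: 1.003
grip_force: 0.0
clock: 20.32
tool_pos: [0.4745, -0.1878, 0.0171]
tool_rot: [3.14, -0.003, -0.075]
ft_force: [-0.5, 0.7, 6.3]
finger_gap: 0.625
grip_force: 64.5
clock: 21.07
tool_pos: [0.4719, -0.1862, 0.1285]
tool_rot: [-3.14, 0.003, -0.075]
ft_force: [0.2, 0.4, -2.9]
finger_gap: 0.621
grip_force: 64.6
T [-0.019  0.002  0.007] Ty [ 0.043  0.01   0.019  0.054 -0.044 -0.037 -0.015 -0.016] F [-0.17  0.06 -3.8 ] [ 0.4731 -0.1869  0.13  ] grip 64.6 clk 21.47
T [0.011 0.07  0.028] Ty [0.086 0.053 0.075 0.041 0.063 0.066 0.11  0.065] F [ 0.18  0.25 -3.43] [ 0.553  -0.1871  0.1306] grip 65.1 clk 22.37
T [ 0.    -0.081 -0.002] Ty [-0.048 -0.048 -0.06  -0.095 -0.062 -0.14  -0.119 -0.078] F [ 0.08 -0.42 -3.73] [ 0.4734 -0.187   0.1303] grip 65.2 clk 23.27
T [ 0.015  0.078 -0.036] Ty [0.152 0.006 0.158 0.051 0.129 0.061 0.036 0.03 ] F [ 0.18 -0.23 -3.6 ] [ 0.553  -0.1871  0.1306] grip 65.9 clk 24.17
T [ 0.01  -0.096  0.01 ] Ty [-0.02  -0.094 -0.086 -0.109 -0.1   -0.124 -0.135 -0.104] F [ 0.11 -0.13 -3.91] [ 0.4734 -0.187   0.1302] grip 65.9 clk 25.07
```

The right tin rattles: +0.07, −0.08, +0.08, −0.10 N m. I carry it over bowl A.

```bash
python3 -m crank '{"commands": [[[0,0,0,0.015,0],[0,0,0,0.02,0],[0,0.018,0.0155,0,0],[0,0.025,0.021,0,0],[0,0.025,0.021,0,0],[0,0.025,0.021,0,0],[0,0.025,0.021,0,0],[0,0.025,0.021,0,0],[0,0.025,0.021,0,0],[0,0.015,0.013,0,0]]]}'
python3 -m crank '{"commands": [[[0,0.0096,0.0095,0,0],[0,0,0,0,0],[0,0,0,0,0],[0,0,0,0,0],[0,0,0,0,0],[0,0,0,0,0],[0,0,0,0,0]]]}'
python3 w.py; python3 look.py; python3 - <<'E'
from bench import vision; import cv2
for n in("side","top"): cv2.imwrite(f"pics/{n}9.png",vision.read_camera(n)["color"][:,:,::-1])
E
```

```text
clock: 25.9
tool_pos: [0.6582, -0.03, 0.165]
tool_rot: [-3.141, -0.001, -0.073]
ft_force: [0.3, -0.2, -4.6]
finger_gap: 0.625
grip_force: 65.9
clock: 26.48
tool_pos: [0.6654, -0.0237, 0.1655]
tool_rot: [3.142, 0.0, -0.076]
ft_force: [-0.8, -0.7, -3.0]
finger_gap: 0.624
grip_force: 66.0
T [-0.002  0.043 -0.024] F [-0.8 -0.7 -3. ] [ 0.6654 -0.0237  0.1655] [ 3.142  0.    -0.076] grip 66.0
[ 0.6655 -0.0236  0.1655] [ 3.142 -0.    -0.076]
top (258, 241, 26, 58) [485.6 157.8] [ 52.1 127.8] 85.8
```

View pics/side9.png

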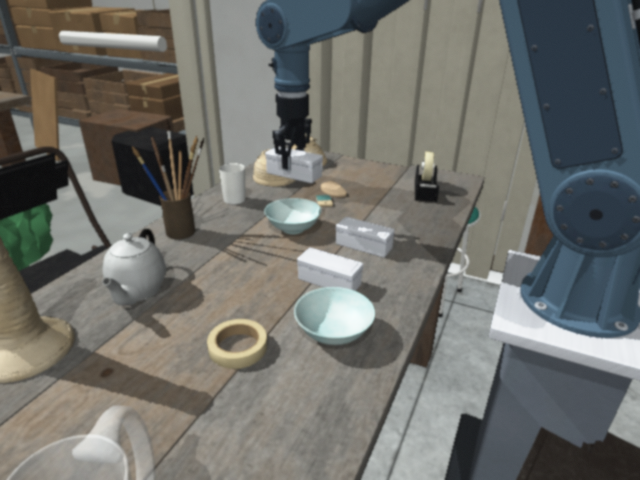

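View pics/top9.png

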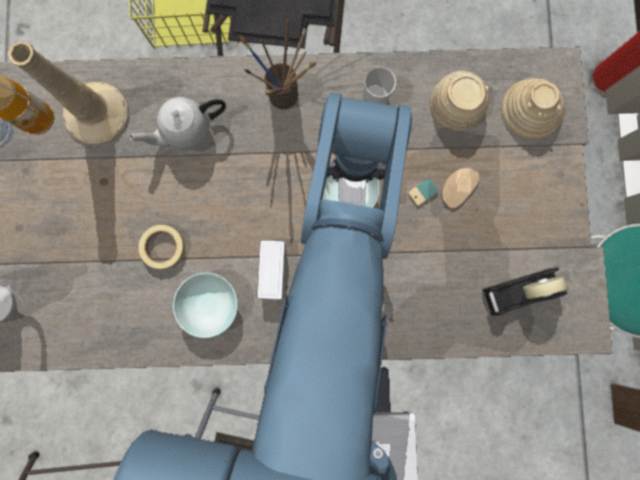

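The side view shows the tin held level at (294,165) over the far bowl at (293,216), with the other two tins standing at (330,268) and (365,236). The top view shows the bowl, tile and rib in their places. Handing in.

```bash
python3 -c "
from bench import workorder; print(workorder.job_done())"
```

```text
the job is handed in; nothing more can be done
None
```

The right tin is the one that rattles; I handed the job in with it held level about 9 cm above the far teal bowl's rim, the left and middle tins back in their places and the bystanders unmoved, but the hand-in gave no verdict.

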